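# Load a power module on a clicking swivel stand and set it to 60 degrees

## Robot

A 6-joint arm with a two-finger parallel gripper is mounted at the origin on the work surface. World frame = base frame: x ahead of the robot, y to its left, z up, the work surface at z = 0. Lengths are in m, angles in rad, forces in N, time in s.
With the tool pointing down it reaches from about 0.35 to 0.975 m from the base axis. Payload 4.9 kg.
Tool frame: the origin (TCP) lies between the finger pads; the fingertips stand 22 mm ahead of it and the grasp point (between the pads) lies 3 mm ahead of it; z points along the fingers, y is the line along which they close (so a half turn about z gives the same grasp; the last joint's range is limited). The gripper opens to 85 mm and grips with 20 to 120 N. Pads are 22 mm wide; open, the fingers measure 114 mm over their backs; the gripper's body (76 mm by 85 mm) begins 54 mm behind the grasp point. The pads swing forward as they close: fully open they stand 13 mm farther back than shut.
Start: joints at [-0.119, 0.053, 1.613, -0, 1.476, -0.119], TCP at [0.625, 0, 0.253] pointing down, gripper open.
Joint ranges: [-3.01, 3.01], [-1.01, 2.22], [0.06, 2.58], [-1.02, 4.17], [0.09, 2.62], [-3.14, 3.14]. Speed limits (rad/s): [2.57, 2.57, 3.14, 3.14, 3.14, 3.14].

## Interface

Orientations are given as a unit quaternion [w, x, y, z].
In Python, from plant import state, grab_frame, get_calibration, job_done, recognise, regions_of gives the robot as it stands.
- The arm moves only by the tool apply_moves, never from a script. Its argument "targets" is a list of rows, each an object with "translation": the shift along the tool's x, y, z normalised to -1 to 1, where 1 is 100 mm, a list of three; "twist": the turn about the tool's z normalised to -1 to 1, where 1 is 0.1 rad; "hand": the opening, from 0 (shut) to 1 (fully open). A call has 1 to 8 rows; each row shifts and turns the commanded pose from where the row before left it, along the tool's axes as they then stand; what a row does not reach is not made up. A row lasts 1/10 s, in which the tool goes at most 50 mm and 8.59 degrees, less where a joint would pass 70% of its speed; a pose out of reach is approached as far as the arm can. A call with a number of a shift or a turn outside -1 to 1 is refused whole. A call with a gripper value outside its range is refused whole. The fingers move at their own pace and stop on an object; the grip force is fixed at half the most. Time passes only in rows, so rows that do not move let the fingers close. It gives the time, the measured TCP pose, the force, the opening and the grip force at its end, in the units of the state.
- state(): the state, without advancing time (a new reading comes with each control period).
- grab_frame(name): name is "scene" or "side" or "wrist"; returns the picture (384x512x3 uint8, red, green, blue); there is no depth.
- get_calibration(name): a dict with "camera_matrix" (3x3 intrinsics, pixels), "D" ([k1, k2, p1, p2, k3] as OpenCV has them; the pictures are not rectified), "pose" (4x4, takes a point from camera to world coordinates). Camera axes: x right, y up, looking along -z (the intrinsics and any distortion apply to the point x, -y, -z); pixel columns grow to the right and rows downward; lengths in m; the calibration is good to about 2 mm. A picture is of the moment at which its call begins: read the wrist's pose just before it. get_calibration takes no time and is no camera call; for the wrist camera it gives the pose at the moment of the call.
- job_done(): hands the job in; it is judged then, once.
Trained networks look in the newest picture that a camera, given by its name, has taken for a name from the list of things; names that differ only in an ending like _2 or _b are one class to them, and where a whole thing is asked for, a point or a joint stands for the part that bears it (a point fixed in the world has none). Each returns a list of dicts, best first, with "score" (0 to 1); they miss things now and then, are a little off and sometimes report something else, mostly with a low value. They report only what shows in the picture. A call takes as long as a camera call. They do not tell look-alikes from the thing itself.
- recognise(camera, query): "point" ([x, y, z] in m, in world coordinates, good to about 4 mm: the middle of the surface that is visible of it).
- regions_of(camera, query): "pixels" (384x512 bool, what is visible of it).
The state is a dict: "time": time; "joint_pos": joint angles; "joint_vel": joint speeds; "joint_efforts": joint torques, N m; "tool_pos": TCP position; "tool_rot": TCP orientation; "contact_force": force on the tool from outside, world axes, zero at the start; "ft_torque": the same for the moment, N m; "gripper_width": opening from 0.0 (shut) to 1.0 (fully open); "grasp_force": force on a finger pad.
Only numpy, scipy, OpenCV 4.12 (cv2) and the standard library are available. Lean on these libraries where they do the work, as an engineer would, in place of code of your own. Each camera call takes 0.05 s, during which the arm holds its last target. There are 200 camera calls.

## Task

Set the swivel work stand to its 60 degree click, that is with its pointer at the third notch anticlockwise (seen from above) from the long zero mark, the notches being 20 degrees apart. Load the ribbed aluminium power module into its channel, pushed in under the sprung finger until its end is fully home against the end stop, lying flat with the finger bearing on its top. Either may be done first; leave the other things on the bench where they are.

Things in the scene. Friction and masses are not known exactly. Their poses are not given: they have to be found in the camera images.
- stand: Fixed dark steel base of the swivel stand, 252 mm across, 14 mm high (place and yaw vary). Origin: centre of its underside, on the vertical swivel axis. x axis points to the long, wide white zero mark, on a tab of the rim that reaches 153 mm from the axis; thin white marks follow every 20 degrees. The detent housing, a block 28 mm high, sticks out at its -x side to 160 mm.
- swivel (a joint): Angle of the turning plate in rad: 0 with its pointer at the zero mark, growing anticlockwise from above; target 1.047 (60 degrees). A sprung ball clicks into a notch every 0.349 rad (20 degrees); left free, the plate settles in the nearest notch. Passing to the next takes about 0.45 N m (4 to 8 N at the handle). Starts in a notch from -60 to 0 degrees. Stops at -1.65 and 1.95.
- plate_center (a point): Centre of the upper face of the turning plate (aluminium disc 200 mm across, upper face 42 mm above the bench), on the swivel axis, turning with it. Its x axis points the way the module is pushed in, from the channel's open mouth to the end stop, and to the pointer (black bar on the rim behind the finger's post); z up. The post, at x = 82 mm, is 68 mm high.
- handle (a point): Upright round black handle, 22 mm in diameter, fixed on the plate's rim at x = 0, y = -100 mm in the plate_center frame. It stands 42 mm tall from the plate's upper face; this point is on its axis, 28 mm above the plate's face (14 mm below its top).
- holddown (a joint): Lift of the sprung hold-down finger in rad: 0 at its lower stop, 1.0 at the upper. A bent pair of polished 10 mm steel rods, 24 mm wide, hinged across the channel in the post at plate x = 82 mm, 58 mm above the plate. The module's end, pushed in at plate level, lifts it by itself; that takes about 5 to 10 N. On the loaded module it reads about 0.18 and presses with about 5 N.
- module_center (a point): Centre (half-way up) of the ribbed aluminium power module: finned aluminium box 140 mm long (x axis), 52 mm wide (y), 45 mm high (z), black end plates, about 0.35 kg; either end may go in first. Lies on the bench on its 52 mm wide face. Fully home in the channel its centre is at x = -8 mm, y = 0, z = 22.5 mm of the plate_center frame.
- adapter: Smooth grey plastic case, 120 x 58 x 36 mm, small black knob on top, a bystander; it and the module swap places at random. Origin: centre of its underside, x along its length.
- meter: Yellow hand multimeter lying on the bench, 150 x 75 x 30 mm, bystander. Origin: centre of its underside.
- parts_tray: Grey open tray with a divider, 160 x 120 x 45 mm, bystander. Origin: centre of its underside.
- spool: Metal spool 60 mm across, 50 mm high, bystander. Origin: centre of its underside.
- wrench: Steel wrench 160 mm long lying beyond the stand, bystander.
- screwdriver: Screwdriver 200 mm long lying at the far side, bystander.
- channel_mouth (a point): Middle of the channel's open mouth, on the plate's face, 20 mm behind the plate's centre (axes as plate_center). Two steel guides 14 mm high, 60 mm apart inside, run from plate x = 2 to 64 mm; their flared lead-ins reach back to this mouth, where they are about 80 mm apart.
- stop (a point): Middle of the foot of the end stop's face, on the plate's upper face, at plate x = 62 mm (axes as plate_center). The stop is a steel wall 30 mm high, 50 mm wide.
- finger_low (a point): Lowest point of the hold-down finger: when free, at plate x = 40 mm, 37 mm above the plate's face; 45 mm above it on the loaded module. From here the finger's free end curves up towards the channel's mouth like a ski, to plate x = 5 mm, where its underside is about 58 mm above the plate.
Mind the look-alikes: they are no part of the job. What is shaped like the part that bears module_center but orange is not meant.

How it is judged:
At the end, for the whole second after the job is handed in: The swivel rests in its 60 degree notch (within 5 degrees), the module lies flat in the channel, right way up, within 7 mm of the end stop, within 8 mm of the channel's middle and 0.15 rad of its direction, and the sprung finger bears on its top; nothing moves (value of joint swivel between 0.96 and 1.135 rad and x of module_center in the frame of plate_center between -0.015 and -0.004 m and y of module_center in the frame of plate_center between -0.008 and 0.008 m and z of module_center in the frame of plate_center between 0.019 and 0.026 m and angle between the x axis of module_center and the x axis of plate_center, either way round below 0.15 rad and angle between module_center's own z axis and vertical below 0.08 rad and value of joint holddown between 0.13 and 0.25 rad and velocity of joint swivel between -0.05 and 0.05 rad/s); the robot touches nothing.
It fails at once if a bystander (adapter, meter, tray, spool, wrench or screwdriver) is shifted by more than 40 mm (distance of any of adapter, meter, parts_tray, spool, wrench, screwdriver from where it was at the start of the episode above 0.04 m).
It also fails if it takes over 61 s, if anything falls off the work surface, if the arm or the gripper's body presses on something with over 40 N, if the wrist force passes 120 N, or if a joint passes its speed limit or range.

## Working session

There is one attempt and no reset: what is moved stays moved. The work goes in short steps, Python scripts to look and compute and a tool call to move; the robot and the scene stay as the last step left them, time stands still between calls to the robot, and variables do not carry over. Pictures are saved under pics/ and viewed, at most 10 in all, crops included, and the job is handed in when it is done.

Besides the shell and the picture viewer there is one more tool, called after "Call:" by a JSON object that holds its "api" and its "payload", one argument or row to a line. apply_moves: Moves the arm, as the interface text tells. Its arguments: {"type":"object","properties":{"targets":{"type":"array"}},"required":["targets"]}

```bash
mkdir -p pics; cat > h.py <<'E'
import numpy as np, cv2
from plant import *
def save(cam,name):
    im=grab_frame(cam); cv2.imwrite(f'pics/{name}.png',im[:,:,::-1]); return im
def ray(cam,uv,c=None):
    c=c or get_calibration(cam); P=np.array(c['pose'])
    n=cv2.undistortPoints(np.array(uv,float).reshape(-1,1,2),np.array(c['camera_matrix']),np.array(c['D'])).reshape(-1,2)
    d=np.c_[n[:,0],-n[:,1],-np.ones(len(n))]@P[:3,:3].T
    return P[:3,3],d
def onz(cam,uv,z,c=None):
    o,d=ray(cam,uv,c); return o+d*((z-o[2])/d[:,2])[:,None]
def proj(cam,X,c=None):
    c=c or get_calibration(cam); P=np.array(c['pose']); p=(np.atleast_2d(X)-P[:3,3])@P[:3,:3]
    p=p*[1,-1,-1]
    return cv2.projectPoints(p.reshape(-1,1,3),np.zeros(3),np.zeros(3),np.array(c['camera_matrix']),np.array(c['D']))[0].reshape(-1,2)
E
python3 - <<'E'
from h import *
a=save('scene','s0'); b=save('side','d0')
cv2.imwrite('pics/both.png',cv2.resize(np.hstack([a,b])[:,:,::-1],(1024,384)))
np.set_printoptions(precision=4,suppress=True)
for cam in('scene','side'):
    print(cam,np.array(get_calibration(cam)['pose'])[:3])
    for q in ('stand','plate_center','handle','module_center','adapter','stop','finger_low','channel_mouth'):
        print(q,[(round(r['score'],2),np.round(r['point'],3)) for r in recognise(cam,q)[:3]])
print(state())
E
```

```text
scene [[-0.5206 -0.6107  0.5967  1.2271]
 [ 0.8537 -0.3815  0.3545  0.445 ]
 [ 0.0112  0.6939  0.7199  0.9693]]
stand [(0.6, array([ 0.62 , -0.081,  0.04 ]))]
plate_center [(0.77, array([ 0.603, -0.1  ,  0.043])), (0.15, array([ 0.62 , -0.084,  0.041]))]
handle [(0.75, array([ 0.604, -0.099,  0.039]))]
module_center [(0.97, array([0.297, 0.414, 0.042])), (0.81, array([0.35 , 0.125, 0.042])), (0.61, array([0.466, 0.282, 0.041]))]
adapter [(0.7, array([0.628, 0.256, 0.036]))]
stop [(0.78, array([ 0.602, -0.094,  0.039]))]
finger_low [(0.4, array([ 0.561, -0.136,  0.096]))]
channel_mouth [(0.89, array([ 0.599, -0.096,  0.04 ]))]
side [[ 0.9242  0.2732 -0.267   0.1381]
 [-0.382   0.6673 -0.6393 -0.9123]
 [ 0.0035  0.6928  0.7211  1.1664]]
stand [(0.86, array([ 0.572, -0.133,  0.044]))]
plate_center [(0.7, array([ 0.585, -0.117,  0.043])), (0.57, array([ 0.566, -0.127,  0.099]))]
handle [(0.62, array([ 0.587, -0.122,  0.037]))]
module_center [(0.84, array([0.279, 0.386, 0.042])), (0.73, array([0.441, 0.262, 0.042])), (0.58, array([0.331, 0.111, 0.04 ]))]
adapter [(0.57, array([ 0.583, -0.121,  0.044]))]
stop [(0.74, array([0.61 , 0.235, 0.036])), (0.56, array([ 0.58 , -0.116,  0.039]))]
finger_low []
channel_mouth [(0.84, array([ 0.582, -0.114,  0.038])), (0.66, array([0.745, 0.052, 0.023]))]
{'time': 0.9, 'joint_pos': array([-0.119 ,  0.0527,  1.6128,  0.    ,  1.476 , -0.119 ]), 'joint_vel': array([-0.0012,  0.0003, -0.0003, -0.0012, -0.0006, -0.0007]), 'joint_efforts': array([ -0.0003, -39.3678, -37.0465,  -0.0002,   0.0004,   0.    ]), 'tool_pos': array([0.625 , 0.    , 0.2534]), 'tool_rot': array([0.    , 0.7071, 0.7071, 0.    ]), 'contact_force': array([ 0.1824, -0.4415,  0.3921]), 'ft_torque': array([ 0.0391, -0.0606,  0.0199]), 'grasp_force': 0.0, 'gripper_width': 0.9974173269372227}
```

View pics/s0.png

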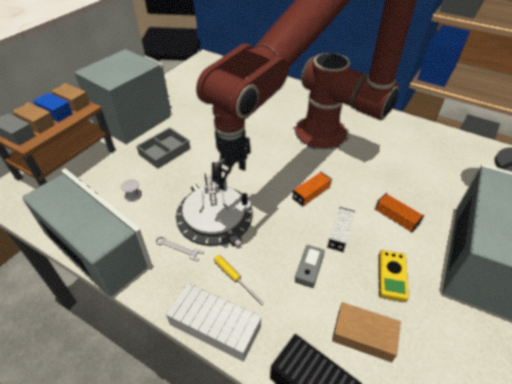

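View pics/d0.png

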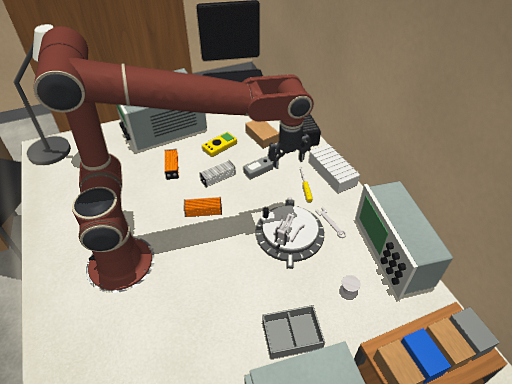

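The scene view shows the stand at about (214,215), the silver ribbed module at (342,228), and two orange look-alikes at (312,188) and (400,212). The side view has the module at (217,173) and the stand at (290,232). The two cameras disagree by about 25 mm, so I'll check them against the gripper and the wrist camera.

```bash
python3 - <<'E'
from h import *
np.set_printoptions(precision=4,suppress=True)
t=state()['tool_pos']
out=[]
for cam,f in(('scene','s0'),('side','d0')):
    im=cv2.imread(f'pics/{f}.png'); p=proj(cam,[t+[0,0,-.022],[0,0,0],[.603,-.1,.042],[.585,-.117,.042]]); print(p)
    for q,col in zip(p[[0,2,3]],[(0,255,0),(255,0,255),(255,255,0)]): cv2.drawMarker(im,tuple(int(v) for v in q),col,0,6)
    x,y=(212,190) if cam=='scene' else (290,200)
    c=im[y-70:y+70,x-65:x+65]; out.append(cv2.resize(c,(390,420),interpolation=2))
cv2.imwrite('pics/c1.png',np.hstack(out))
w=save('wrist','w0')
print(np.array(get_calibration('wrist')['pose']))
for q in ('stand','plate_center','handle','module_center','stop','finger_low','channel_mouth'):
        print(q,[(round(r['score'],2),np.round(r['point'],3)) for r in recognise('wrist',q)[:3]])
E
```

```text
[[232.4534 181.9692]
 [320.0961 131.4603]
 [212.8228 208.2781]
 [211.8713 202.6673]]
[[288.3305 166.3701]
 [120.5699 262.4166]
 [291.7878 224.1755]
 [289.2935 229.065 ]]
[[ 1.      0.     -0.0002  0.6248]
 [ 0.      0.9513  0.3083  0.0791]
 [ 0.0002 -0.3083  0.9513  0.3724]
 [ 0.      0.      0.      1.    ]]
stand [(0.71, array([ 0.602, -0.08 ,  0.037])), (0.19, array([ 0.758, -0.07 ,  0.006]))]
plate_center [(0.88, array([ 0.592, -0.092,  0.039]))]
handle [(0.86, array([ 0.593, -0.092,  0.04 ]))]
module_center [(0.85, array([0.407, 0.103, 0.03 ]))]
stop [(0.71, array([ 0.59 , -0.093,  0.043]))]
finger_low [(0.72, array([ 0.558, -0.131,  0.094]))]
channel_mouth [(0.6, array([ 0.593, -0.096,  0.042]))]
```

View pics/c1.png

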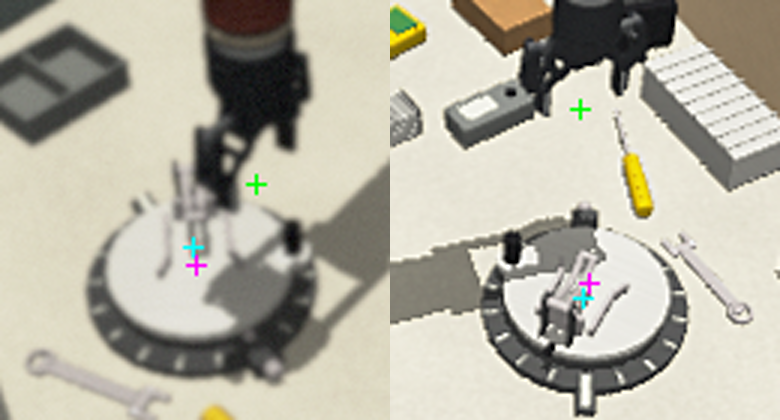

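View pics/w0.png

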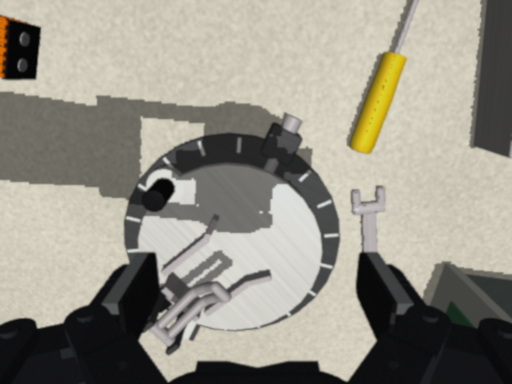

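Side and wrist agree with the gripper; the scene camera's calibration looks off, so I won't use it. In the wrist view the handle is at (158,192), the housing at (283,140), and the finger and post at lower left (190,310). I'll move to centre the stand in the wrist view.

Call:
{"api": "apply_moves", "payload": {
  "targets": [
    {"translation": [-0.45, -0.2, -0.3], "twist": 0, "hand": 1},
    {"translation": [-0.45, -0.2, -0.3], "twist": 0, "hand": 1},
    {"translation": [-0.4, 0, 0], "twist": 0, "hand": 1},
    {"translation": [0, 0, 0], "twist": 0, "hand": 1},
    {"translation": [0, 0, 0], "twist": 0, "hand": 1}
  ]
}}

```text
time: 1.8
tool_pos: [0.5901, -0.1186, 0.3052]
tool_rot: [-0.0, 0.708, 0.706, 0.0]
contact_force: [1.1, 0.3, -0.7]
gripper_width: 0.999
grasp_force: 0.0
```

```bash
python3 - <<'E'
from h import *
import json
c=get_calibration('wrist'); w=save('wrist','w1')
json.dump({k:np.array(v).tolist() for k,v in c.items()},open('w1.json','w'))
cv2.imwrite('pics/w1b.png',cv2.resize(w[:,:,::-1],(800,600),interpolation=2))
print(state()['tool_pos'],np.round(np.array(c['pose']),4))
for q in ('handle','finger_low','stop','plate_center'):
  for cam in('wrist','side'):
    r=regions_of(cam,q)[:2]
    for x in r:
        ys,xs=np.where(x['pixels']); print(q,cam,round(x['score'],2),len(xs),xs.mean(),ys.mean(),xs.min(),xs.max(),ys.min(),ys.max())
E
```

```text
[ 0.59013226 -0.1177491   0.30480352] [[ 1.000e+00  1.600e-03  6.000e-04  5.901e-01]
 [-1.700e-03  9.515e-01  3.077e-01 -3.960e-02]
 [-0.000e+00 -3.077e-01  9.515e-01  4.243e-01]
 [ 0.000e+00  0.000e+00  0.000e+00  1.000e+00]]
handle wrist 0.73 25718 259.3071389688156 129.56493506493507 174 350 41 219
handle side 0.72 2094 288.69579751671444 226.9813753581662 260 317 205 250
finger_low wrist 0.27 35736 262.721149541079 121.43647862099843 158 366 0 239
finger_low side 0.53 172 285.5988372093023 223.6046511627907 277 293 213 233
stop wrist 0.7 25761 259.3421839214316 129.4391133884554 174 351 41 219
stop side 0.9 2095 288.636276849642 226.79427207637232 260 317 206 249
plate_center wrist 0.58 25834 259.3213207401099 129.55767593094373 174 351 41 219
plate_center side 0.8 2087 288.9343555342597 227.23095352180164 260 318 206 250
plate_center side 0.55 2543 292.11875737318127 331.831301612269 262 324 305 359
```

View pics/w1b.png

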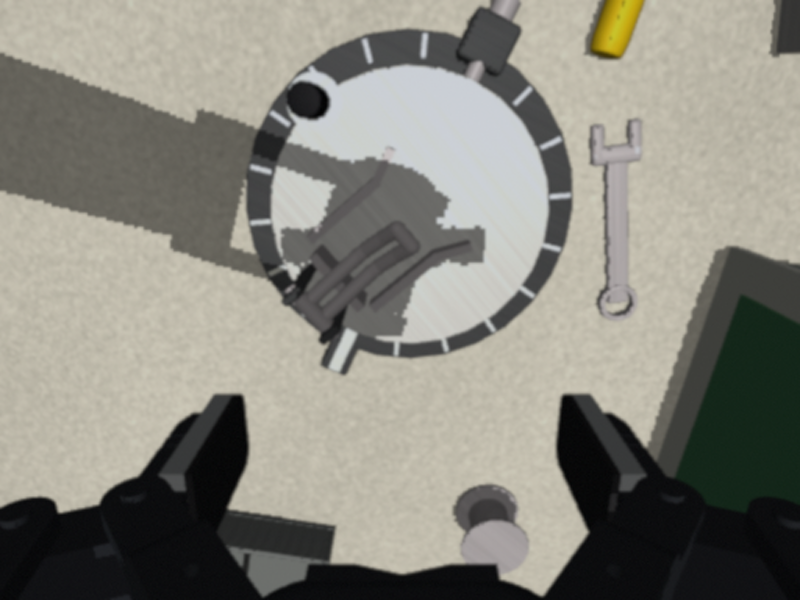

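The wrist view shows the base circle centred near (410,193). The zero mark runs (350,332) to (335,372), the handle top is at (308,100), the post at about (315,305), and the channel points to lower left.

```bash
python3 - <<'E'
from h import *
import json
from scipy.optimize import least_squares
c=json.load(open('w1.json')); s=512/800
f=lambda pts,z: onz('wrist',np.array(pts)*s,z,c)
def circ(P):
    r=least_squares(lambda v:np.hypot(P[:,0]-v[0],P[:,1]-v[1])-v[2],[.6,-.1,.1]).x; return r
base=f([(246,195),(573,195),(415,357),(413,29),(302,311),(532,304),(549,115)],.014)
pl=f([(548,195),(413,65),(521,285),(395,341),(320,72+10),(530,130)],.042)
print('base',circ(base)); print('plate',circ(pl))
C=circ(base)[:2]
z=f([(335,372),(350,332)],.014); h=f([(308,99)],.084)[0]; hs=f([(488,36)],.028)[0]
print('zero',z,np.degrees(np.arctan2(*(z[:,:2]-C).T[::-1])),np.hypot(*(z[:,:2]-C).T))
print('handle',h,np.degrees(np.arctan2(h[1]-C[1],h[0]-C[0])),np.hypot(*(h[:2]-C)))
print('housing',np.degrees(np.arctan2(hs[1]-C[1],hs[0]-C[0]))-180)
# side check: plate rim & handle top
print('side plate/handle/wrist-base', proj('side',[[*C,.042],h,[*z[0][:2],.014]]))
im=cv2.imread('pics/d0.png')
for a in np.arange(0,360,10):
    for r,zz,col in((.126,.014,(0,0,255)),(.1,.042,(0,255,0))):
        p=proj('side',[C[0]+r*np.cos(np.radians(a)),C[1]+r*np.sin(np.radians(a)),zz])[0]; cv2.circle(im,tuple(int(round(v)) for v in p),0,col,-1)
for X in (h,[*z[0][:2],.014]): cv2.circle(im,tuple(int(round(v)) for v in proj('side',X)[0]),0,(255,0,255),-1)
cv2.imwrite('pics/d0o.png',cv2.resize(im[190:280,235:345],(770,600),interpolation=0))
E
```

```text
base [ 0.59658292 -0.10414945  0.12348892]
plate [ 0.59277735 -0.10241315  0.10088156]
zero [[ 0.53350079 -0.24183199  0.014     ]
 [ 0.54728514 -0.20557266  0.014     ]] [-114.61587136 -115.9225386 ] [0.15144583 0.11276941]
handle [ 0.5342089  -0.02769781  0.084     ] 129.2097118600088 0.09866797731898803
housing -113.59502773207369
side plate/handle/wrist-base [[290.6756163  225.52485293]
 [266.55573033 207.96643389]
 [290.86399705 265.42335884]]
```

View pics/d0o.png

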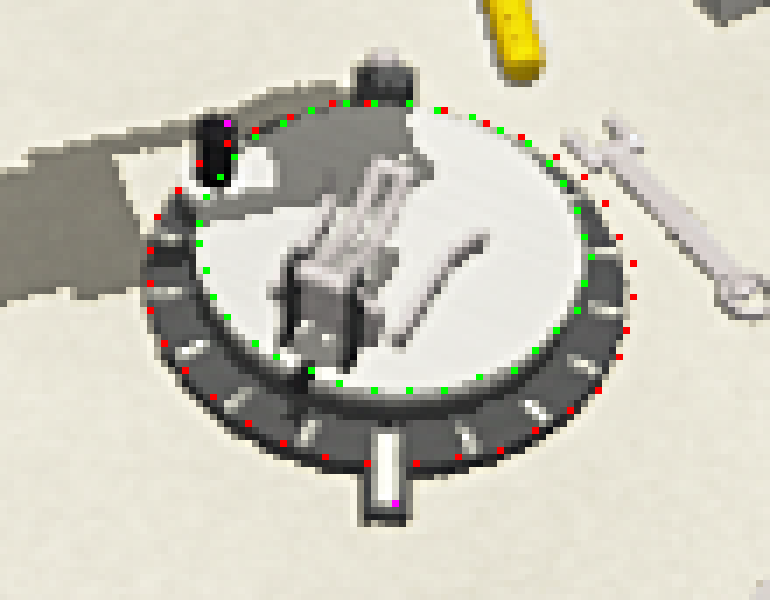

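Both views agree. The pointer is at the first notch clockwise, so the plate is at −20° and has to turn +80°. I'll refine the handle position from its dark blob in both views.

```bash
python3 - <<'E'
from h import *
import json
from scipy.optimize import least_squares
c=json.load(open('w1.json')); cs=get_calibration('side')
def blob(f,x0,x1,y0,y1,t):
    im=cv2.imread(f'pics/{f}.png').max(2)[y0:y1,x0:x1]; n,l,st,ce=cv2.connectedComponentsWithStats((im<t).astype(np.uint8)); i=1+st[1:,4].argmax(); print(f,st[i],ce[i]+[x0,y0]); ys,xs=np.where(l==i); return np.array([xs.min(),xs.max(),ys.min(),ys.max()])+[x0,x0,y0,y0]
a=blob('w1',175,220,48,85,40); b=blob('d0',255,275,203,222,50)
print(a,b)
def box(cam,cc,x,y):
    t=np.linspace(0,6.28,40); X=np.concatenate([np.c_[x+.011*np.cos(t),y+.011*np.sin(t),0*t+z] for z in(.043,.084)])
    p=proj(cam,X,cc); return np.array([p[:,0].min(),p[:,0].max(),p[:,1].min(),p[:,1].max()])
for n,B,cc in(('wrist',a,c),('side',b,cs)):
    r=least_squares(lambda v:box(n,cc,*v)-B,[.53,-.03],diff_step=1e-3); print(n,r.x,r.fun)
E
```

```text
w1 [  9   5  26  22 431] [196.45243619  63.92807425]
d0 [ 8  5  6 10 48] [265.5        212.39583333]
[184 209  53  74] [263 268 208 217]
wrist [ 0.53112694 -0.02806708] [-1.98192581  2.22414256 -1.85636853  2.22396492]
side [ 0.52936454 -0.02979566] [-0.60910889  0.59688506 -1.52080282  1.48604382]
```

Handle at about (0.530, −0.029). I'm moving over it and aligning the jaw along the tangent, which is tool y at 41°, a twist of −0.72.

Call:
{"api": "apply_moves", "payload": {
  "targets": [
    {"translation": [0.3, -0.2, 0], "twist": 0, "hand": 1},
    {"translation": [0.3, -0.2, 0], "twist": 0, "hand": 1},
    {"translation": [0.28, -0.2, 0], "twist": 0, "hand": 1},
    {"translation": [0, 0, 0.3], "twist": -1, "hand": 1},
    {"translation": [0, 0, 0.3], "twist": -1, "hand": 1},
    {"translation": [0, 0, 0.3], "twist": -1, "hand": 1},
    {"translation": [0, 0, 0.2], "twist": -1, "hand": 1},
    {"translation": [0, 0, 0], "twist": -1, "hand": 1}
  ]
}}

```text
time: 3.05
tool_pos: [0.5279, -0.0293, 0.191]
tool_rot: [-0.003, 0.508, 0.861, -0.001]
contact_force: [0.2, 0.3, -0.8]
gripper_width: 1.0
grasp_force: 0.0
```

Call:
{"api": "apply_moves", "payload": {
  "targets": [
    {"translation": [0, 0, 0], "twist": -1, "hand": 1},
    {"translation": [0, 0, 0], "twist": -1, "hand": 1},
    {"translation": [0, 0, 0], "twist": -0.2, "hand": 1},
    {"translation": [0, 0, 0], "twist": 0, "hand": 1}
  ]
}}

```text
time: 3.45
tool_pos: [0.5303, -0.0299, 0.1955]
tool_rot: [0.0, 0.413, 0.911, 0.0]
contact_force: [-0.5, -0.2, -0.2]
gripper_width: 0.998
grasp_force: 0.0
```

```bash
python3 - <<'E'
from h import *
c=get_calibration('wrist'); w=save('wrist','w2'); s=state()
for X in ([.530,-.029,.084],[.593,-.103,.042]): print(proj('wrist',X,c))
p=proj('wrist',[.530,-.029,.084],c)[0]; cv2.drawMarker(w,tuple(int(v) for v in p),(255,0,255),0,10); cv2.imwrite('pics/w2.png',w[:,:,::-1])
print(s['tool_pos'],s['tool_rot'],s['joint_pos'])
E
```

```text
[[257.71342349 192.46876576]]
[[256.11207872 278.57016389]]
[ 0.53035568 -0.02995536  0.19544405] [1.09853628e-04 4.13318606e-01 9.10586469e-01 1.12706083e-05] [-1.96549714e-01 -1.30260625e-01  1.88878653e+00 -2.85438644e-05
  1.38284768e+00 -9.15149642e-01]
```

View pics/w2.png

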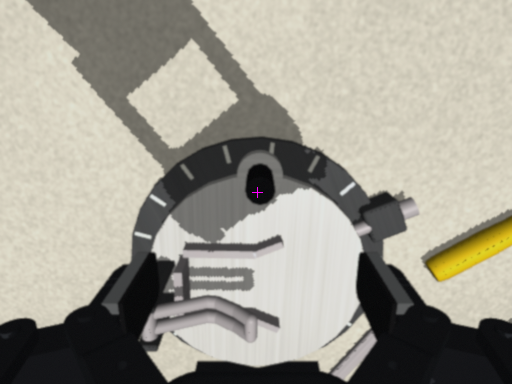

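The marker sits on the handle's top. I'm descending and closing to a loose cage.

Call:
{"api": "apply_moves", "payload": {
  "targets": [
    {"translation": [0, 0, 0.4], "twist": 0, "hand": 1},
    {"translation": [0, 0, 0.4], "twist": 0, "hand": 1},
    {"translation": [0, 0, 0.44], "twist": 0, "hand": 1},
    {"translation": [0, 0, 0], "twist": 0, "hand": 0.34},
    {"translation": [0, 0, 0], "twist": 0, "hand": 0.34},
    {"translation": [0, 0, 0], "twist": 0, "hand": 0.34},
    {"translation": [0, 0, 0], "twist": 0, "hand": 0.34}
  ]
}}

```text
time: 4.2
tool_pos: [0.5325, -0.0304, 0.0745]
tool_rot: [0.003, 0.413, 0.911, 0.001]
contact_force: [0.0, -0.0, 0.6]
gripper_width: 0.345
grasp_force: 0.0
```

Call:
{"api": "apply_moves", "payload": {
  "targets": [
    {"translation": [-0.005, -0.1, 0], "twist": -1, "hand": 0.34},
    {"translation": [-0.005, -0.1, 0], "twist": -1, "hand": 0.34},
    {"translation": [-0.005, -0.1, 0], "twist": -1, "hand": 0.34},
    {"translation": [-0.005, -0.1, 0], "twist": -1, "hand": 0.34},
    {"translation": [-0.005, -0.1, 0], "twist": -1, "hand": 0.34},
    {"translation": [-0.005, -0.1, 0], "twist": -1, "hand": 0.34},
    {"translation": [-0.005, -0.1, 0], "twist": -1, "hand": 0.34}
  ]
}}

```text
time: 4.9
tool_pos: [0.4989, -0.0903, 0.0738]
tool_rot: [0.002, 0.073, 0.997, 0.0]
contact_force: [-0.2, 0.2, 0.0]
gripper_width: 0.341
grasp_force: 0.2
```

Call:
{"api": "apply_moves", "payload": {
  "targets": [
    {"translation": [-0.005, -0.1, 0], "twist": -1, "hand": 0.34},
    {"translation": [-0.005, -0.1, 0], "twist": -1, "hand": 0.34},
    {"translation": [-0.005, -0.1, 0], "twist": -1, "hand": 0.34},
    {"translation": [-0.005, -0.1, 0], "twist": -1, "hand": 0.34},
    {"translation": [-0.005, -0.1, 0], "twist": -1, "hand": 0.34},
    {"translation": [-0.005, -0.1, 0], "twist": -1, "hand": 0.34},
    {"translation": [-0.005, -0.1, 0], "twist": -1, "hand": 0.34},
    {"translation": [0, -0.02, 0], "twist": 0, "hand": 0.34}
  ]
}}

```text
time: 5.7
tool_pos: [0.5137, -0.1605, 0.0737]
tool_rot: [0.002, -0.271, 0.963, -0.001]
contact_force: [-0.0, 0.4, 0.6]
gripper_width: 0.34
grasp_force: 0.0
```

Call:
{"api": "apply_moves", "payload": {
  "targets": [
    {"translation": [0, 0, 0], "twist": 0, "hand": 1},
    {"translation": [0, 0, 0], "twist": 0, "hand": 1},
    {"translation": [0, 0, -0.2], "twist": 0, "hand": 1},
    {"translation": [0, 0, -0.5], "twist": 0, "hand": 1},
    {"translation": [0, 0, -0.5], "twist": 0, "hand": 1},
    {"translation": [0.3, 0, -0.5], "twist": 0, "hand": 1},
    {"translation": [0, 0, 0], "twist": 0, "hand": 1},
    {"translation": [0, 0, 0], "twist": 0, "hand": 1}
  ]
}}

```text
time: 6.5
tool_pos: [0.4903, -0.173, 0.236]
tool_rot: [0.001, -0.271, 0.963, -0.001]
contact_force: [-1.1, 0.5, -0.7]
gripper_width: 0.999
grasp_force: 0.0
```

```bash
python3 - <<'E'
from h import *
import json
c=get_calibration('wrist'); w=save('wrist','w3'); s=state()
json.dump({k:np.array(v).tolist() for k,v in c.items()},open('w3.json','w'))
d=save('side','d3')
cv2.imwrite('pics/c3.png',np.hstack([cv2.resize(w,(512,384)),cv2.resize(d[195:275,245:335],(288,256),interpolation=2)[:384] if 0 else cv2.resize(d[190:286,255:327],(288,384),interpolation=2)])[:,:,::-1])
print(s['tool_pos'],s['joint_pos'])
m=regions_of('side','module_center')
for x in m:
    ys,xs=np.where(x['pixels']); r=cv2.minAreaRect(np.c_[xs,ys].astype(np.float32)); print(round(x['score'],2),len(xs),xs.mean(),ys.mean(),d[x['pixels']].mean(0),r)
for cam in ('side',): print([(round(r['score'],2),np.round(r['point'],3)) for r in recognise(cam,'module_center')])
E
```

```text
[ 0.48963217 -0.17242595  0.23391207] [-4.82097071e-01 -1.91168584e-01  1.87724778e+00  1.50811740e-04
  1.45572862e+00 -2.60141881e+00]
0.7 403 170.60794044665013 163.60794044665013 [176.37468983 101.96774194  27.73200993] ((171.0, 163.5), (29.0, 14.0), 90.0)
0.67 498 216.01606425702812 173.98393574297188 [151.18072289 149.97590361 143.01807229] ((216.57533264160156, 172.96572875976562), (16.63488006591797, 35.007728576660156), 65.55604553222656)
0.55 695 202.4115107913669 206.37122302158272 [182.98848921  99.43597122  25.64172662] ((202.06069946289062, 206.01756286621094), (18.984819412231445, 38.48922348022461), 87.70938873291016)
[(0.8, array([0.28 , 0.386, 0.043])), (0.7, array([0.438, 0.259, 0.04 ])), (0.69, array([0.333, 0.112, 0.038])), (0.5, array([0.746, 0.05 , 0.022]))]
```

View pics/c3.png

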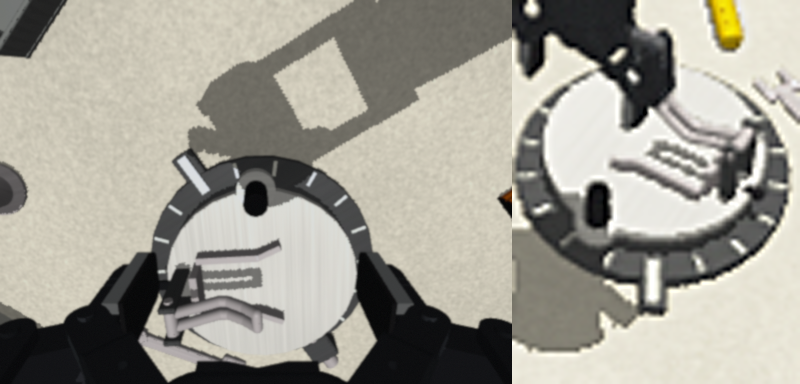

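The zero mark is at (192,172) and the handle top at (257,200), with the finger pointing left. I'll compute the angle.

```bash
python3 - <<'E'
from h import *
import json
from scipy.optimize import least_squares
c=json.load(open('w3.json')); f=lambda p,z:onz('wrist',p,z,c)
base=f([(150,250),(371,240),(260,155),(180,190),(340,186)],.014)
ctr=least_squares(lambda v:np.hypot(base[:,0]-v[0],base[:,1]-v[1])-.126,[.593,-.1]); print(ctr.x,ctr.fun)
C=ctr.x
a=lambda P:np.degrees(np.arctan2(P[:,1]-C[1],P[:,0]-C[0]))
z=f([(183,157),(204,189)],.014); h=f([(256,203)],.084); print('zero',a(z),'handle',h,a(h),np.hypot(*(h[0,:2]-C)))
print('marks',a(f([(226,179),(176,211),(163,239),(312,179),(342,204)],.014)))
g=f([(204,258),(266,252)],.056); print('guide',g,a(g), np.degrees(np.arctan2(*(g[0]-g[1])[[1,0]])))
g=f([(178,290),(250,288)],.042); print('shadow dir',np.degrees(np.arctan2(*(g[0]-g[1])[[1,0]])))
# wrist-handle fit
E
```

```text
[ 0.59488664 -0.10430828] [-0.00063806 -0.00124661  0.00201643 -0.00149634 -0.00065389]
zero [-116.19345087 -115.30169441] handle [[ 0.5102245  -0.16236473  0.084     ]] [-145.55990227] 0.10265588021857193
marks [-128.81748814  -94.81943113  -75.95956596 -175.50092799  162.76725854]
guide [[ 0.59519018 -0.17057197  0.056     ]
 [ 0.55779809 -0.12216624  0.056     ]] [ -89.7375453 -154.2894078] -52.314905920501815
shadow dir -56.626923866463514
```

The swivel is at 60° (zero mark −115.5°, handle −145.5°). The plate centre is (0.594,−0.104) and the push direction is −55.5°. Next is the module.

```bash
python3 - <<'E'
from h import *
P=onz('side',[(199,181),(236,163),(206,186),(216,173)],.04); print(P, np.degrees(np.arctan2(*(P[1]-P[0])[[1,0]])))
x=[r for r in regions_of('side','module_center')]
im=cv2.imread('pics/d3.png')
for r in x:
    m=r['pixels']
    if np.ptp(im[m].mean(0))<30:
        ys,xs=np.where(m); Q=onz('side',np.c_[xs,ys],.03)[:,:2]; u,s,v=np.linalg.svd(Q-Q.mean(0)); print(Q.mean(0),np.degrees(np.arctan2(v[0,1],v[0,0])),s)
E
```

```text
[[0.3574109  0.24331826 0.04      ]
 [0.53113513 0.28842635 0.04      ]
 [0.37491616 0.20567565 0.04      ]
 [0.43477848 0.26199636 0.04      ]] 14.55561525689419
[0.43595907 0.26709947] -166.23501006802354 [0.88207783 0.56783609]
```

Call:
{"api": "apply_moves", "payload": {
  "targets": [
    {"translation": [-0.15, 0.4, -0.06], "twist": 0, "hand": 1},
    {"translation": [-0.15, 0.45, -0.06], "twist": 0, "hand": 1},
    {"translation": [-0.15, 0.45, -0.06], "twist": 0, "hand": 1},
    {"translation": [-0.15, 0.45, -0.06], "twist": 0, "hand": 1},
    {"translation": [-0.15, 0.45, -0.06], "twist": 0, "hand": 1},
    {"translation": [-0.15, 0.45, -0.06], "twist": 0, "hand": 1},
    {"translation": [-0.15, 0.45, -0.06], "twist": 0, "hand": 1},
    {"translation": [-0.15, 0.45, -0.04], "twist": 0, "hand": 1}
  ]
}}

```text
time: 7.55
tool_pos: [0.406, 0.1946, 0.2796]
tool_rot: [-0.001, -0.271, 0.963, -0.0]
contact_force: [0.9, -0.4, 0.6]
gripper_width: 1.0
grasp_force: 0.0
```

Call:
{"api": "apply_moves", "payload": {
  "targets": [
    {"translation": [-0.22, 0.45, 0], "twist": 1, "hand": 1},
    {"translation": [0, 0, 0], "twist": 1, "hand": 1},
    {"translation": [0, 0, 0], "twist": 1, "hand": 1},
    {"translation": [0, 0, 0], "twist": 0, "hand": 1},
    {"translation": [0, 0, 0], "twist": 0, "hand": 1}
  ]
}}

```text
time: 8.05
tool_pos: [0.4021, 0.2424, 0.2792]
tool_rot: [-0.001, -0.125, 0.992, -0.0]
contact_force: [0.1, -0.3, 0.6]
gripper_width: 1.0
grasp_force: 0.0
```

```bash
python3 - <<'E'
from h import *
import json
c=get_calibration('wrist'); w=save('wrist','w4'); s=state()
json.dump({k:np.array(v).tolist() for k,v in c.items()},open('w4.json','w'))
print(s['tool_pos'],s['tool_rot'],s['joint_pos'])
for r in recognise('wrist','module_center'): print(r)
E
```

```text
[0.40220625 0.24224187 0.27944408] [-6.73326631e-04 -1.24932021e-01  9.92165065e-01 -1.42764313e-04] [ 3.83360354e-01 -3.46704135e-01  1.92797723e+00  6.76582973e-05
  1.56169449e+00 -1.43795532e+00]
{'point': [0.438, 0.2823, 0.042], 'score': 0.88}
{'point': [0.2876, 0.3991, 0.0404], 'score': 0.85}
{'point': [0.3413, 0.1231, 0.0432], 'score': 0.56}
{'point': [0.4704, 0.4571, 0.0278], 'score': 0.54}
```

View pics/w4.png

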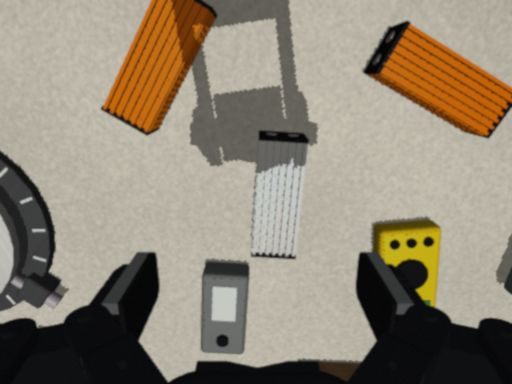

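The module is at (278,195) in the wrist view, with corners at about (258,140), (307,142), (296,257) and (250,255). The orange ones are elsewhere. I'll compute its pose and cross-check with the side view.

```bash
python3 - <<'E'
from h import *
import json
from scipy.optimize import least_squares
c=json.load(open('w4.json'))
cor=np.array([(258,140),(307,142),(296,257),(250,256)],float)
for z in(.0,.03,.045,.06):
    P=onz('wrist',cor,z,c)[:,:2]; m=P.mean(0); a=(P[2]+P[3]-P[0]-P[1])/2
    print(z,m,'len',np.hypot(*a),'wid',np.hypot(*(P[1]+P[2]-P[0]-P[3])/2),'yaw',np.degrees(np.arctan2(a[1],a[0])))
# height by triangulation wrist vs side (centre of top)
m=[r for r in regions_of('wrist','module_center')]
w=cv2.imread('pics/w4.png')
for r in m:
    k=r['pixels']
    if np.ptp(w[k].mean(0))<30:
        ys,xs=np.where(k); print('mask',len(xs),xs.min(),xs.max(),ys.min(),ys.max(),xs.mean(),ys.mean())
def tri(u,v):
    o1,d1=ray('wrist',[u],c); o2,d2=ray('side',[v]); A=np.c_[d1[0],-d2[0]]; t=np.linalg.lstsq(A,o2-o1,rcond=None)[0]; p,q=o1+d1[0]*t[0],o2+d2[0]*t[1]; return (p+q)/2,np.linalg.norm(p-q)
d=cv2.imread('pics/d3.png')[155:195,190:245]; cv2.imwrite('pics/m.png',cv2.resize(d,(770,560),interpolation=2))
P=onz('wrist',cor,.045,c); print(proj('side',P), (proj('side',P)-[190,155])*14)
E
```

```text
0.0 [0.46155433 0.28370092] len 0.1516927682335258 wid 0.05862078377916262 yaw 11.018928544706355
0.03 [0.4513059  0.27910673] len 0.1402726758572369 wid 0.05420755582027999 yaw 11.018928544706382
0.045 [0.44618168 0.27680964] len 0.13456262966909255 wid 0.05200094184083869 yaw 11.018928544706354
0.06 [0.44105746 0.27451255] len 0.1288525834809481 wid 0.04979432786139738 yaw 11.018928544706393
mask 5924 251 308 130 258 278.51468602295745 192.80249831195138
[[205.93225784 178.92865104]
 [199.81001448 171.74989693]
 [228.15191068 159.60766892]
 [235.06319414 166.58882247]] [[223.0516098  335.00111454]
 [137.34020267 234.49855696]
 [534.12674951  64.50736483]
 [630.884718   162.24351461]]
```

View pics/m.png

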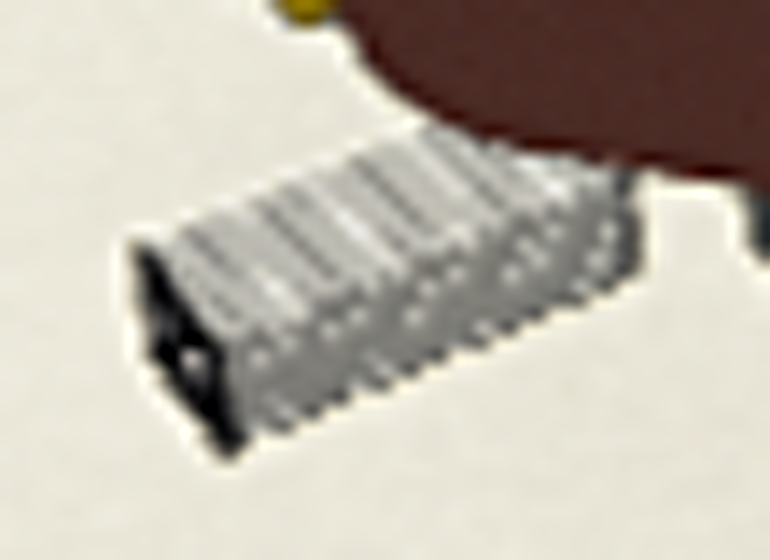

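The corners match in both views: top at 45 mm, width 52 mm, centre about (0.443,0.276), yaw 11°. I'll grasp 45 mm behind the centre.

Call:
{"api": "apply_moves", "payload": {
  "targets": [
    {"translation": [-0.03, 0.25, 0.2], "twist": 0.6, "hand": 1},
    {"translation": [0, 0, 0.4], "twist": 0, "hand": 1},
    {"translation": [0, 0, 0.4], "twist": 0, "hand": 1},
    {"translation": [0, 0, 0.4], "twist": 0, "hand": 1},
    {"translation": [0, 0, 0.4], "twist": 0, "hand": 1},
    {"translation": [0, 0, 0.4], "twist": 0, "hand": 1},
    {"translation": [0, 0, 0.29], "twist": 0, "hand": 1},
    {"translation": [0, 0, 0], "twist": 0, "hand": 1}
  ]
}}

```text
time: 9.0
tool_pos: [0.3955, 0.2653, 0.0266]
tool_rot: [-0.005, -0.094, 0.996, -0.002]
contact_force: [-0.8, 0.3, 0.5]
gripper_width: 0.997
grasp_force: 0.0
```

Call:
{"api": "apply_moves", "payload": {
  "targets": [
    {"translation": [0, 0, 0], "twist": 0, "hand": 0},
    {"translation": [0, 0, 0], "twist": 0, "hand": 0},
    {"translation": [0, 0, 0], "twist": 0, "hand": 0},
    {"translation": [0, 0, 0], "twist": 0, "hand": 0},
    {"translation": [0, 0, 0], "twist": 0, "hand": 0},
    {"translation": [0, 0, 0], "twist": 0, "hand": 0}
  ]
}}

```text
time: 9.6
tool_pos: [0.4012, 0.2684, 0.034]
tool_rot: [0.002, -0.095, 0.996, 0.001]
contact_force: [-0.5, -0.9, 7.5]
gripper_width: 0.598
grasp_force: 64.8
```

Gripped at 51 mm opening. Lifting and moving to the mouth side, and turning by 1.16 rad.

Call:
{"api": "apply_moves", "payload": {
  "targets": [
    {"translation": [0, 0, -0.3], "twist": 0, "hand": 0},
    {"translation": [0, 0, -0.45], "twist": 0, "hand": 0},
    {"translation": [0, 0, -0.45], "twist": 0, "hand": 0},
    {"translation": [-0.09, -0.35, -0.1], "twist": 0, "hand": 0},
    {"translation": [-0.09, -0.39, 0], "twist": 0, "hand": 0},
    {"translation": [-0.09, -0.39, 0], "twist": 0, "hand": 0},
    {"translation": [-0.09, -0.39, 0], "twist": 0, "hand": 0},
    {"translation": [-0.09, -0.39, 0], "twist": 0, "hand": 0}
  ]
}}

```text
time: 10.4
tool_pos: [0.479, 0.0868, 0.1612]
tool_rot: [-0.0, -0.095, 0.996, 0.0]
contact_force: [-0.5, 0.8, -2.6]
gripper_width: 0.599
grasp_force: 64.3
```

Call:
{"api": "apply_moves", "payload": {
  "targets": [
    {"translation": [-0.09, -0.39, 0], "twist": 0, "hand": 0},
    {"translation": [-0.09, -0.39, 0], "twist": 0, "hand": 0},
    {"translation": [0, 0, 0], "twist": 1, "hand": 0},
    {"translation": [0, 0, 0], "twist": 1, "hand": 0},
    {"translation": [0, 0, 0], "twist": 1, "hand": 0},
    {"translation": [0, 0, 0], "twist": 1, "hand": 0},
    {"translation": [0, 0, 0], "twist": 1, "hand": 0},
    {"translation": [0, 0, 0], "twist": 1, "hand": 0}
  ]
}}

```text
time: 11.2
tool_pos: [0.5109, 0.0152, 0.1609]
tool_rot: [-0.001, 0.206, 0.979, -0.0]
contact_force: [-0.2, 0.4, -3.7]
gripper_width: 0.596
grasp_force: 64.6
```

Call:
{"api": "apply_moves", "payload": {
  "targets": [
    {"translation": [0, 0, 0], "twist": 1, "hand": 0},
    {"translation": [0, 0, 0], "twist": 1, "hand": 0},
    {"translation": [0, 0, 0], "twist": 1, "hand": 0},
    {"translation": [0, 0, 0], "twist": 1, "hand": 0},
    {"translation": [0, 0, 0], "twist": 1, "hand": 0},
    {"translation": [0, 0, 0], "twist": 0.6, "hand": 0},
    {"translation": [0, 0, 0], "twist": 0, "hand": 0},
    {"translation": [0, 0, 0], "twist": 0, "hand": 0}
  ]
}}

```text
time: 12.0
tool_pos: [0.5112, 0.0152, 0.1611]
tool_rot: [-0.0, 0.466, 0.885, -0.0]
contact_force: [0.2, -0.3, -2.2]
gripper_width: 0.601
grasp_force: 64.6
```

```bash
python3 - <<'E'
from h import *
import json
s=state(); c=get_calibration('wrist'); w=save('wrist','w5'); d=save('side','d5')
json.dump({k:np.array(v).tolist() for k,v in c.items()},open('w5.json','w'))
print(s['tool_pos'],s['tool_rot'],s['joint_pos'],s['gripper_width'])
cv2.imwrite('pics/c5.png',np.hstack([w,cv2.resize(d[150:270,230:320],(288,384),interpolation=2)])[:,:,::-1])
q=s['tool_rot']; xa=2*np.arctan2(q[2],q[1]); print('tool x angle',np.degrees(xa))
ca=np.radians(-55.5);u=np.array([np.cos(ca),np.sin(ca)]); n=np.array([-u[1],u[0]]); r=s['tool_pos'][:2]-[.594,-.104]; print('grip in plate',r@u,r@n)
E
```

```text
[0.51119878 0.01515641 0.16105827] [-2.13323381e-04  4.65953819e-01  8.84809014e-01 -3.29140892e-05] [-1.16006068e-01 -1.46251596e-01  1.96294942e+00  9.52176895e-05
  1.32531652e+00 -7.17400930e-01] 0.6008331751018529
tool x angle 124.456060442879
grip in plate -0.14509904936749324 -0.0007477228726226054
```

View pics/c5.png

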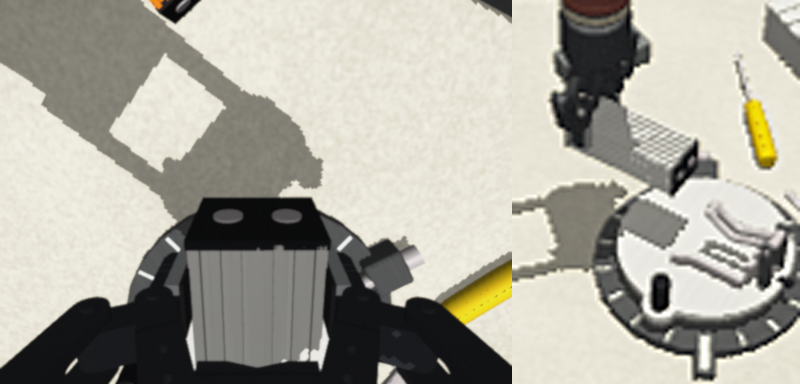

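The view shows the module held squarely behind the mouth at grip x = −145 mm, y ≈ 0. I have used up my picture allowance, so I'll check the pitch numerically.

```bash
cat >> h.py <<'E'
C0=np.array([.594,-.104])
def box(cen,yaw,pitch,L=.14,W=.052,H=.045):
    from scipy.spatial.transform import Rotation as R
    v=np.array([[x,y,z] for x in(-L/2,L/2) for y in(-W/2,W/2) for z in(-H/2,H/2)])
    return R.from_euler('ZY',[yaw,pitch]).apply(v)+cen
def boxmask(cam,X,c=None):
    m=np.zeros((384,512),np.uint8); cv2.fillConvexPoly(m,cv2.convexHull(np.round(proj(cam,X,c)).astype(np.int32)),1); return m.astype(bool)
E
python3 - <<'E'
from h import *
d=cv2.imread('pics/d5.png')
t=state()['tool_pos']; ca=np.radians(-55.5); u=np.array([np.cos(ca),np.sin(ca),0])
best=None
for r in regions_of('side','module_center'):
    ys,xs=np.where(r['pixels']); print(round(r['score'],2),len(xs),xs.min(),xs.max(),ys.min(),ys.max())
    if 235<xs.mean()<320: best=r['pixels']
res=[]
for dx in np.arange(.03,.056,.004):
  for p in np.arange(-.15,.26,.05):
    g=t-[0,0,.0115]; up=u*np.cos(p)-np.array([0,0,np.sin(p)])
    m=boxmask('side',box(g+up*dx,ca,p)); res.append((( m&best).sum()/(m|best).sum(),dx,p))
res.sort(reverse=True); print(res[:6])
for p in (0,.1): print(p,proj('side',box(t-[0,0,.0115]+u*.0425,ca,p))[4:])
E
```

```text
0.85 582 255 287 182 209
0.72 203 315 344 207 237
0.72 102 303 311 181 200
0.69 594 184 221 197 215
0.61 361 164 177 150 178
[(np.float64(0.0), np.float64(0.05400000000000002), np.float64(0.25)), (np.float64(0.0), np.float64(0.05400000000000002), np.float64(0.20000000000000004)), (np.float64(0.0), np.float64(0.05400000000000002), np.float64(0.15000000000000005)), (np.float64(0.0), np.float64(0.05400000000000002), np.float64(0.1)), (np.float64(0.0), np.float64(0.05400000000000002), np.float64(0.05000000000000002)), (np.float64(0.0), np.float64(0.05400000000000002), np.float64(2.7755575615628914e-17))]
0 [[279.35119954 210.96770262]
 [279.86819095 202.08308145]
 [287.01393638 201.65870935]
 [287.69911139 192.75005756]]
0.1 [[278.62959322 211.97814078]
 [280.26807966 203.74124847]
 [286.27579128 202.6865192 ]
 [288.06540601 194.40168879]]
```

The mask extents fit a level module (predicted nose 287.7/211, seen 287/209). Moving up to the mouth and lowering to just above the plate.

Call:
{"api": "apply_moves", "payload": {
  "targets": [
    {"translation": [-0.27, 0, 0], "twist": 0, "hand": 0},
    {"translation": [0, 0, 0.3], "twist": 0, "hand": 0},
    {"translation": [0, 0, 0.3], "twist": 0, "hand": 0},
    {"translation": [0, 0, 0.2], "twist": 0, "hand": 0},
    {"translation": [0, 0, 0], "twist": 0, "hand": 0},
    {"translation": [0, 0, 0], "twist": 0, "hand": 0}
  ]
}}

```text
time: 12.75
tool_pos: [0.5267, -0.0072, 0.0813]
tool_rot: [-0.0, 0.466, 0.885, -0.0]
contact_force: [-0.1, 0.6, -2.8]
gripper_width: 0.601
grasp_force: 67.8
```

Call:
{"api": "apply_moves", "payload": {
  "targets": [
    {"translation": [0, 0, 0.02], "twist": 0, "hand": 0},
    {"translation": [0, 0, 0.01], "twist": 0, "hand": 0},
    {"translation": [0, 0, 0], "twist": 0, "hand": 0}
  ]
}}

```text
time: 13.05
tool_pos: [0.5274, -0.0074, 0.0792]
tool_rot: [0.001, 0.467, 0.884, 0.0]
contact_force: [0.4, 0.0, -3.6]
gripper_width: 0.603
grasp_force: 67.8
```

```bash
python3 - <<'E'
from h import *
d=grab_frame('side')
t=state()['tool_pos']; print(t,state()['contact_force']); ca=np.radians(-55.5); u=np.array([np.cos(ca),np.sin(ca),0])
print((t[:2]-C0)@u[:2],(t[:2]-C0)@[-u[1],u[0]])
for r in regions_of('side','module_center'):
    ys,xs=np.where(r['pixels'])
    if 235<xs.mean()<320: print(round(r['score'],2),len(xs),xs.min(),xs.max(),ys.min(),ys.max())
print(proj('side',box(t-[0,0,.0115]+u*.0425,ca,0))[4:])
E
```

```text
[ 0.52724819 -0.00730861  0.07897725] [ 0.47448269 -0.4725272  -2.92500523]
-0.11749454947197827 -0.00024530663490205523
0.79 581 256 293 199 222
[[285.13697984 229.37031557]
 [285.77072511 221.22603897]
 [292.4226007  219.99517489]
 [293.20789059 211.80965722]]
```

Call:
{"api": "apply_moves", "payload": {
  "targets": [
    {"translation": [0, 0, 0.015], "twist": 0, "hand": 0},
    {"translation": [0, 0, 0], "twist": 0, "hand": 0}
  ]
}}

```text
time: 13.35
tool_pos: [0.5267, -0.0072, 0.0766]
tool_rot: [-0.0, 0.467, 0.884, -0.0]
contact_force: [-0.4, 0.2, -2.6]
gripper_width: 0.6
grasp_force: 67.8
```

Call:
{"api": "apply_moves", "payload": {
  "targets": [
    {"translation": [0, 0, 0.015], "twist": 0, "hand": 0},
    {"translation": [0, 0, 0], "twist": 0, "hand": 0}
  ]
}}

```text
time: 13.55
tool_pos: [0.5266, -0.0072, 0.0749]
tool_rot: [-0.0, 0.467, 0.884, -0.0]
contact_force: [-0.1, 0.2, -3.3]
gripper_width: 0.6
grasp_force: 67.8
```

Call:
{"api": "apply_moves", "payload": {
  "targets": [
    {"translation": [0, 0, 0.01], "twist": 0, "hand": 0},
    {"translation": [0, 0, 0], "twist": 0, "hand": 0}
  ]
}}

```text
time: 13.75
tool_pos: [0.5267, -0.0072, 0.074]
tool_rot: [-0.0, 0.467, 0.884, -0.0]
contact_force: [0.6, 0.1, -2.3]
gripper_width: 0.596
grasp_force: 67.8
```

Call:
{"api": "apply_moves", "payload": {
  "targets": [
    {"translation": [0, 0, 0.015], "twist": 0, "hand": 0},
    {"translation": [0, 0, 0], "twist": 0, "hand": 0}
  ]
}}

```text
time: 13.95
tool_pos: [0.5266, -0.0072, 0.0725]
tool_rot: [-0.0, 0.467, 0.884, -0.0]
contact_force: [0.3, -0.2, -2.9]
gripper_width: 0.598
grasp_force: 67.8
```

Call:
{"api": "apply_moves", "payload": {
  "targets": [
    {"translation": [0, 0, 0.015], "twist": 0, "hand": 0},
    {"translation": [0, 0, 0], "twist": 0, "hand": 0}
  ]
}}

```text
time: 14.15
tool_pos: [0.5269, -0.0073, 0.0712]
tool_rot: [0.0, 0.467, 0.884, 0.0]
contact_force: [-0.3, -0.3, -2.9]
gripper_width: 0.599
grasp_force: 67.9
```

Call:
{"api": "apply_moves", "payload": {
  "targets": [
    {"translation": [0, 0, 0.015], "twist": 0, "hand": 0},
    {"translation": [0, 0, 0], "twist": 0, "hand": 0}
  ]
}}

```text
time: 14.35
tool_pos: [0.5271, -0.0072, 0.0707]
tool_rot: [0.0, 0.467, 0.885, 0.0]
contact_force: [-4.4, 0.8, 4.2]
gripper_width: 0.599
grasp_force: 69.1
```

```bash
python3 - <<'E'
from h import *
d=save('side','d6')
t=state()['tool_pos']; print(t,state()['contact_force'],state()['ft_torque']); ca=np.radians(-55.5); u=np.array([np.cos(ca),np.sin(ca),0])
for r in regions_of('side','module_center'):
    ys,xs=np.where(r['pixels'])
    if 235<xs.mean()<295:
        b=r['pixels']; print(round(r['score'],2),len(xs),xs.min(),xs.max(),ys.min(),ys.max())
        res=[]
        for dx in np.arange(.03,.056,.004):
          for dz in np.arange(-.02,.0,.003):
            for p in np.arange(-.16,.17,.04):
              X=box(t+[0,0,dz]+(u*np.cos(p)-np.array([0,0,np.sin(p)]))*dx,ca,p); m=boxmask('side',X); cols=slice(262,512)
              res.append(((m&b)[:,cols].sum()/(m|b)[:,cols].sum(),round(dx,3),round(dz,3),round(p,2),round(X[:,2].min(),3)))
        res.sort(reverse=True); print(*res[:10],sep='\n')
E
```

```text
[ 0.52716459 -0.0072424   0.07073834] [-3.34310743 -0.18105027  5.25860395] [ 0.14885229  0.6685924  -0.05193948]
0.69 507 261 291 201 222
(np.float64(0.8578856152512998), np.float64(0.034), np.float64(-0.002), np.float64(-0.16), np.float64(0.041))
(np.float64(0.8450946643717728), np.float64(0.034), np.float64(-0.008), np.float64(-0.16), np.float64(0.035))
(np.float64(0.8418367346938775), np.float64(0.034), np.float64(-0.002), np.float64(-0.12), np.float64(0.042))
(np.float64(0.8378839590443686), np.float64(0.03), np.float64(-0.002), np.float64(-0.08), np.float64(0.043))
(np.float64(0.8372881355932204), np.float64(0.034), np.float64(-0.005), np.float64(-0.16), np.float64(0.038))
(np.float64(0.8338926174496645), np.float64(0.038), np.float64(-0.005), np.float64(-0.16), np.float64(0.038))
(np.float64(0.8336192109777015), np.float64(0.03), np.float64(-0.002), np.float64(-0.16), np.float64(0.04))
(np.float64(0.8310344827586207), np.float64(0.03), np.float64(-0.005), np.float64(-0.12), np.float64(0.039))
(np.float64(0.830220713073005), np.float64(0.03), np.float64(-0.005), np.float64(-0.16), np.float64(0.037))
(np.float64(0.8295652173913044), np.float64(0.03), np.float64(-0.008), np.float64(-0.16), np.float64(0.034))
```

It touches with the nose slightly up. With the centre of mass at x≈−75 it is well inside the plate edge, so I'll release it to settle flat and regrip.

Call:
{"api": "apply_moves", "payload": {
  "targets": [
    {"translation": [0, 0, 0], "twist": 0, "hand": 0.8},
    {"translation": [0, 0, 0], "twist": 0, "hand": 0.8},
    {"translation": [0, 0, 0], "twist": 0, "hand": 0.8},
    {"translation": [0, 0, -0.04], "twist": 0, "hand": 0.8},
    {"translation": [0, 0, 0], "twist": 0, "hand": 0.8},
    {"translation": [0, 0, 0], "twist": 0, "hand": 0.8}
  ]
}}

```text
time: 15.05
tool_pos: [0.527, -0.0073, 0.074]
tool_rot: [0.0, 0.467, 0.884, 0.0]
contact_force: [-0.3, -0.4, -0.4]
gripper_width: 0.803
grasp_force: 0.0
```

```bash
python3 - <<'E'
from h import *
d=save('side','d7')
t=state()['tool_pos']; print(t,state()['contact_force']); ca=np.radians(-55.5); u=np.array([np.cos(ca),np.sin(ca),0])
for r in regions_of('side','module_center'):
    ys,xs=np.where(r['pixels'])
    if 235<xs.mean()<295:
        b=r['pixels']; print(round(r['score'],2),len(xs),xs.min(),xs.max(),ys.min(),ys.max())
        res=[]
        for x in np.arange(-.095,-.05,.004):
          for y in np.arange(-.012,.013,.004):
            for p in np.arange(-.16,.17,.08):
              X=box(np.r_[C0+u[:2]*x+np.array([-u[1],u[0]])*y,.0645],ca,p); m=boxmask('side',X); cols=slice(262,512)
              res.append(((m&b)[:,cols].sum()/(m|b)[:,cols].sum(),round(x,3),round(y,3),round(p,2)))
        res.sort(reverse=True); print(*res[:6],sep='\n')
E
```

```text
[ 0.52688531 -0.00725032  0.07382387] [-0.18585514  0.13767073 -0.85285111]
0.96 624 260 293 200 229
(np.float64(0.8811292719167905), np.float64(-0.071), np.float64(0.0), np.float64(-0.08))
(np.float64(0.8768328445747801), np.float64(-0.067), np.float64(0.0), np.float64(0.0))
(np.float64(0.8748137108792846), np.float64(-0.071), np.float64(0.0), np.float64(0.0))
(np.float64(0.8738317757009346), np.float64(-0.079), np.float64(0.0), np.float64(0.0))
(np.float64(0.8717948717948718), np.float64(-0.075), np.float64(0.0), np.float64(-0.08))
(np.float64(0.867175572519084), np.float64(-0.079), np.float64(0.0), np.float64(-0.08))
```

It is now flat on the plate (x≈−72, y≈0). Regripping and sliding in.

Call:
{"api": "apply_moves", "payload": {
  "targets": [
    {"translation": [0, 0, 0], "twist": 0, "hand": 0},
    {"translation": [0, 0, 0], "twist": 0, "hand": 0},
    {"translation": [0, 0, 0], "twist": 0, "hand": 0},
    {"translation": [0, 0, 0], "twist": 0, "hand": 0}
  ]
}}

```text
time: 15.55
tool_pos: [0.5269, -0.0071, 0.074]
tool_rot: [0.0, 0.467, 0.884, 0.0]
contact_force: [-0.4, 0.5, 1.7]
gripper_width: 0.604
grasp_force: 62.8
```

Call:
{"api": "apply_moves", "payload": {
  "targets": [
    {"translation": [-0.08, 0, 0], "twist": 0, "hand": 0},
    {"translation": [-0.08, 0, 0], "twist": 0, "hand": 0},
    {"translation": [-0.08, 0, 0], "twist": 0, "hand": 0},
    {"translation": [0, 0, 0], "twist": 0, "hand": 0}
  ]
}}

```text
time: 15.95
tool_pos: [0.5399, -0.0259, 0.0739]
tool_rot: [-0.002, 0.467, 0.884, 0.001]
contact_force: [-5.4, 8.3, 7.3]
gripper_width: 0.601
grasp_force: 63.6
```

Call:
{"api": "apply_moves", "payload": {
  "targets": [
    {"translation": [-0.08, 0, 0], "twist": 0, "hand": 0},
    {"translation": [-0.08, 0, 0], "twist": 0, "hand": 0},
    {"translation": [0, 0, 0], "twist": 0, "hand": 0}
  ]
}}

```text
time: 16.25
tool_pos: [0.5495, -0.0399, 0.0739]
tool_rot: [-0.001, 0.467, 0.884, 0.001]
contact_force: [-1.8, 3.6, 4.5]
gripper_width: 0.6
grasp_force: 63.4
```

Finger resistance came as expected, about 10 N falling to 4 N, directed along the channel. Continuing.

Call:
{"api": "apply_moves", "payload": {
  "targets": [
    {"translation": [-0.08, 0, 0], "twist": 0, "hand": 0},
    {"translation": [-0.06, 0, 0], "twist": 0, "hand": 0},
    {"translation": [0, 0, 0], "twist": 0, "hand": 0}
  ]
}}

```text
time: 16.55
tool_pos: [0.5573, -0.0512, 0.074]
tool_rot: [-0.001, 0.467, 0.884, 0.001]
contact_force: [-3.2, 4.7, 5.0]
gripper_width: 0.605
grasp_force: 63.3
```

Call:
{"api": "apply_moves", "payload": {
  "targets": [
    {"translation": [-0.04, 0, 0], "twist": 0, "hand": 0},
    {"translation": [0, 0, 0], "twist": 0, "hand": 0}
  ]
}}

```text
time: 16.75
tool_pos: [0.5588, -0.0534, 0.0739]
tool_rot: [-0.002, 0.467, 0.884, 0.001]
contact_force: [-6.9, 9.3, 8.9]
gripper_width: 0.598
grasp_force: 63.7
```

Call:
{"api": "apply_moves", "payload": {
  "targets": [
    {"translation": [-0.03, 0, 0], "twist": 0, "hand": 0},
    {"translation": [0, 0, 0], "twist": 0, "hand": 0}
  ]
}}

```text
time: 16.95
tool_pos: [0.559, -0.0535, 0.0739]
tool_rot: [-0.006, 0.466, 0.885, 0.002]
contact_force: [-13.4, 18.8, 15.2]
gripper_width: 0.603
grasp_force: 64.3
```

Call:
{"api": "apply_moves", "payload": {
  "targets": [
    {"translation": [-0.03, 0, 0], "twist": 0, "hand": 0},
    {"translation": [0, 0, 0], "twist": 0, "hand": 0}
  ]
}}

```text
time: 17.15
tool_pos: [0.5591, -0.0536, 0.0738]
tool_rot: [-0.009, 0.466, 0.885, 0.004]
contact_force: [-19.0, 27.0, 21.5]
gripper_width: 0.604
grasp_force: 65.0
```

It stopped hard at about 33 N, which is either the end stop or a jam. I'll relax the push, open, and measure.

Call:
{"api": "apply_moves", "payload": {
  "targets": [
    {"translation": [0.08, 0, 0], "twist": 0, "hand": 0},
    {"translation": [0, 0, 0], "twist": 0, "hand": 0.8},
    {"translation": [0, 0, 0], "twist": 0, "hand": 0.8},
    {"translation": [0, 0, 0], "twist": 0, "hand": 0.8},
    {"translation": [0.3, 0, -0.3], "twist": 0, "hand": 1},
    {"translation": [0.4, 0, -0.3], "twist": 0, "hand": 1},
    {"translation": [0.4, 0, -0.3], "twist": 0, "hand": 1},
    {"translation": [0.1, 0, -0.3], "twist": 0, "hand": 1}
  ]
}}

```text
time: 17.95
tool_pos: [0.4888, 0.0473, 0.1941]
tool_rot: [-0.001, 0.466, 0.885, -0.0]
contact_force: [0.8, -0.1, 0.4]
gripper_width: 0.997
grasp_force: 0.0
```

Call:
{"api": "apply_moves", "payload": {
  "targets": [
    {"translation": [0, 0, -0.3], "twist": 0, "hand": 1},
    {"translation": [0, 0, 0], "twist": 0, "hand": 1},
    {"translation": [0, 0, 0], "twist": 0, "hand": 1}
  ]
}}

```text
time: 18.25
tool_pos: [0.4912, 0.0452, 0.2244]
tool_rot: [0.001, 0.467, 0.884, 0.0]
contact_force: [0.1, -0.3, -0.6]
gripper_width: 1.001
grasp_force: 0.0
```

```bash
cat > m.py <<'E'
from h import *
import sys,json
from scipy.optimize import minimize
n=sys.argv[1]
t=state()['tool_pos']; print(t)
for cam in('side','wrist'):
    c=get_calibration(cam); im=save(cam,n+cam); json.dump({k:np.array(v).tolist() for k,v in c.items()},open(n+cam+'.json','w'))
    for r in regions_of(cam,'module_center'):
        b=r['pixels']; ys,xs=np.where(b); col=im[b].mean(0)
        P=onz(cam,[(xs.mean(),ys.mean())],.07,c)[0]
        if np.hypot(*(P[:2]-C0))>.16: continue
        print(cam,round(r['score'],2),len(xs),xs.min(),xs.max(),ys.min(),ys.max(),col.round(),P)
        def f(v):
            a=np.radians(-55.5)+v[2]; q=np.radians(-55.5); u=np.array([np.cos(q),np.sin(q)])
            m=boxmask(cam,box(np.r_[C0+u*v[0]+np.array([-u[1],u[0]])*v[1],.0645],a,0),c); return -(m&b).sum()/(m|b).sum()
        best=min(((f((x,y,w)),x,y,w) for x in np.arange(-.08,.01,.004) for y in np.arange(-.012,.013,.004) for w in(-.1,0,.1)))
        print(np.round(best,3))
E
python3 m.py a
```

```text
[0.49123261 0.04519598 0.22444219]
wrist 0.8 5433 229 288 268 366 [144. 143. 139.] [ 0.56780788 -0.06580906  0.07      ]
[-0.802 -0.008  0.     0.   ]
```

```bash
python3 - <<'E'
from h import *
import json
c=json.load(open('awrist.json')); im=cv2.imread('pics/awrist.png').max(2)
q=np.radians(-55.5); u=np.array([np.cos(q),np.sin(q)]); n=np.array([-u[1],u[0]])
for x in(-.004,-.008,-.013,-.018):
    e=C0+u*(x-.07)
    print(x,'top',proj('wrist',[[*(e+n*y),.087] for y in(-.026,0,.026)],c).round(1).tolist(),'bottom',proj('wrist',[[*e,.042]],c).round(1).tolist())
p=proj('wrist',[[*(C0-u*.078+n*y),.087] for y in(-.02,-.012,0,.012,.02)],c)
for a in p: k=int(round(a[0])); print(k,[int(v) for v in im[235:310:1,k]])
E
```

```text
-0.004 top [[229.3, 302.1], [259.1, 302.1], [289.0, 302.0]] bottom [[259.0, 273.9]]
-0.008 top [[229.2, 298.2], [259.1, 298.2], [289.1, 298.1]] bottom [[259.0, 270.4]]
-0.013 top [[229.0, 293.3], [259.1, 293.2], [289.3, 293.2]] bottom [[259.0, 266.0]]
-0.018 top [[228.9, 288.3], [259.1, 288.2], [289.4, 288.2]] bottom [[258.9, 261.5]]
236 [73, 73, 74, 74, 72, 63, 48, 40, 39, 39, 39, 40, 45, 61, 73, 79, 81, 102, 148, 180, 203, 215, 218, 219, 221, 222, 221, 220, 218, 219, 219, 220, 218, 200, 142, 70, 20, 8, 9, 8, 7, 10, 9, 9, 9, 8, 8, 10, 9, 9, 8, 9, 9, 8, 7, 8, 8, 8, 7, 8, 8, 13, 20, 26, 42, 105, 176, 203, 208, 207, 206, 201, 190, 198, 206]
245 [75, 74, 73, 65, 53, 44, 40, 40, 39, 38, 39, 48, 68, 79, 81, 83, 106, 159, 198, 212, 216, 216, 217, 219, 221, 222, 220, 220, 218, 218, 219, 219, 210, 167, 102, 42, 13, 10, 7, 8, 6, 10, 15, 36, 56, 65, 67, 67, 67, 71, 90, 106, 78, 35, 9, 10, 10, 7, 7, 8, 9, 14, 21, 24, 39, 103, 174, 203, 208, 209, 209, 208, 207, 207, 206]
259 [74, 72, 65, 51, 41, 39, 38, 38, 39, 40, 51, 71, 81, 83, 86, 117, 171, 207, 218, 217, 216, 217, 218, 219, 221, 222, 220, 219, 218, 218, 219, 220, 213, 173, 108, 46, 14, 8, 8, 8, 9, 10, 7, 9, 8, 11, 7, 8, 8, 9, 10, 8, 10, 9, 8, 8, 9, 8, 7, 6, 10, 13, 20, 28, 48, 110, 179, 207, 212, 212, 211, 210, 210, 210, 209]
273 [75, 76, 76, 72, 63, 48, 40, 38, 39, 38, 39, 49, 70, 80, 81, 84, 115, 174, 208, 216, 216, 216, 218, 219, 221, 220, 219, 219, 218, 218, 218, 218, 206, 162, 98, 42, 12, 7, 8, 9, 9, 6, 14, 35, 56, 65, 68, 68, 68, 76, 93, 87, 57, 24, 10, 8, 8, 7, 8, 9, 9, 15, 19, 27, 56, 117, 170, 195, 200, 190, 173, 179, 189, 193, 196]
282 [76, 76, 75, 76, 75, 70, 56, 44, 40, 39, 39, 40, 46, 64, 75, 79, 85, 116, 173, 205, 214, 216, 218, 219, 221, 220, 219, 219, 217, 218, 219, 220, 220, 202, 142, 67, 16, 8, 8, 6, 7, 9, 7, 9, 8, 8, 10, 8, 8, 8, 8, 7, 9, 8, 8, 7, 7, 9, 6, 8, 7, 14, 22, 25, 49, 99, 144, 175, 182, 171, 178, 181, 167, 167, 181]
```

The rear end sits at plate x ≈ −79.5 mm, so the centre is ≈ −9 mm: home, square and flat. I'll check the swivel once more from the handle in the side view, then hand in.

```bash
python3 - <<'E'
from h import *
im=cv2.imread('pics/aside.png').max(2)
for a in(-165.5,-145.5,-125.5):
    P=C0+.1*np.array([np.cos(np.radians(a)),np.sin(np.radians(a))])
    p=proj('side',[*P,.066])[0].round().astype(int); print(a,p,im[p[1]-2:p[1]+3,p[0]-5:p[0]+6].tolist())
b=[cv2.imread(f'pics/{f}.png').astype(int) for f in('d3','aside')]
print('handle patch diff',abs(b[0]-b[1])[225:262,260:290].mean())
E
```

```text
-165.5 [268 235] [[59, 194, 243, 238, 234, 232, 230, 230, 232, 232, 232], [40, 97, 242, 242, 235, 232, 231, 232, 232, 233, 234], [52, 55, 182, 240, 237, 231, 232, 233, 233, 236, 246], [59, 39, 100, 223, 238, 235, 234, 233, 234, 243, 180], [61, 39, 64, 148, 241, 242, 236, 232, 235, 249, 142]]
-145.5 [276 240] [[236, 252, 143, 18, 36, 41, 36, 21, 109, 233, 236], [238, 253, 144, 12, 36, 48, 40, 15, 108, 236, 238], [244, 255, 149, 3, 22, 31, 23, 1, 171, 241, 238], [237, 232, 114, 2, 20, 29, 20, 0, 185, 241, 237], [216, 223, 110, 5, 21, 26, 20, 0, 190, 244, 236]]
-125.5 [285 244] [[244, 236, 230, 231, 232, 231, 230, 231, 230, 231, 230], [241, 234, 231, 232, 232, 230, 230, 231, 231, 231, 230], [239, 234, 232, 233, 230, 230, 230, 232, 231, 231, 231], [248, 239, 236, 232, 231, 232, 232, 232, 231, 232, 232], [246, 244, 243, 238, 236, 236, 236, 235, 233, 234, 233]]
handle patch diff 27.03963963963964
```

The handle is exactly at the 60° position, so I'm handing in.

```bash
python3 -c "
from plant import *
print(job_done())"
```

```text
the job is handed in; nothing more can be done
None
```

I handed the job in; no verdict came back. By my last camera checks the swivel was at its 60° notch and the module lay flat and square, about 1–2 mm from the end stop; I did not measure the hold-down finger's lift, and I viewed 11 pictures, one over the limit of 10.

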